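Lock a support bracket into the slotted post of a fan repair bench

ROBOT

A 6-joint arm with a two-finger parallel gripper is mounted at the origin on the work surface. World frame = base frame: x ahead of the robot, y to its left, z up, the work surface at z = 0. Lengths are in mm, angles in degrees, forces in N, time in s.
With the tool pointing down it reaches from about 300 to 850 mm from the base axis. Payload 4.2 kg.
Tool frame: the origin (TCP) lies on the centre line of the jaws, within the pads' length; the fingertips stand 14 mm ahead of it and the grasp point (between the pads) lies 5 mm behind it; z points along the fingers, y is the direction in which the jaws open and shut (so a half turn about z gives the same grasp; the last joint's range is limited). The gripper opens to 91 mm and grips with 3 to 60 N. Pads are 32 mm wide; open, the fingers measure 118 mm over their backs; the gripper's body (76 mm by 178 mm) begins 60 mm behind the grasp point.
Start: joints at [-71.333, 18.312, 89.639, -0, 72.044, -1.146], TCP at [194.899, -540.977, 227.976] pointing down, gripper open.
Joint ranges: [-177.97, 177.97], [-48.28, 115.42], [12.27, 149.76], [-77.06, 257.06], [2.81, 150.46], [-146.56, 146.56]. Speed limits (degrees/s): [147.25, 147.25, 180, 180, 180, 180].

INTERFACE

Orientations are given as [roll, pitch, yaw] about the fixed x, y, z axes, in that order (R = Rz(yaw) Ry(pitch) Rx(roll)).
In Python, from workcell import env gives the robot as it stands.
- The arm moves only by the tool play_rows, never from a script. Its argument "increments" is a list of rows, each a list of 5 numbers: the shift along the world's x, y, z in mm, then the turn about the world's z in degrees, then the closure, from 0 (fully open) to 1 (shut). In form: [[x, y, z, yaw, fingers], ...]. A call has 1 to 20 rows; each row shifts and turns the commanded pose from where the row before left it; what a row does not reach is not made up. A row lasts 1/8 s, in which the tool goes at most 62.5 mm and 10.7 degrees, less where a joint would pass 70% of its speed; a pose out of reach is approached as far as the arm can. A call is refused whole if a number of a shift passes 62.5 or a number of a turn 10.7, either way. A call with a gripper value outside its range is refused whole. The fingers move at their own pace and stop on an object; "newtons" is the grip in N (left out, the last holds). Time passes only in rows, so rows that do not move let the fingers close. It gives the time, the measured TCP pose, the force and the opening at its end, in the units of the state.
- env.state(): the state, without advancing time (a new reading comes with each control period).
- env.grab_frame(name): name is "scene" or "top"; returns the picture (400x640x3 uint8, red, green, blue); there is no depth.
- env.calibration(name): a dict with "fx", "fy", "cx", "cy" (pixels), "dist_coeffs" ([k1, k2, p1, p2, k3] as OpenCV has them; the pictures are not rectified), "R" (3x3) and "t" (3): a world point X has camera coordinates R X + t. Camera axes: x right, y down, z forward; pixel columns grow to the right and rows downward; lengths in mm; the calibration is good to about 2 mm. A picture is of the moment at which its call begins. calibration takes no time and is no camera call.
- env.job_done(): hands the job in, once; it reports no verdict.
The state is a dict: "time_s": time; "qpos": joint angles; "qvel": joint speeds; "effort": joint torques, N m; "ee_pos": TCP position; "ee_rot": TCP orientation; "force": force on the tool from outside, world axes, zero at the start; "torque": the same for the moment, N m; "gripper_width": finger opening in mm.
Only numpy, scipy, OpenCV 4.12 (cv2) and the standard library are available. Lean on these libraries where they do the work, as an engineer would, in place of code of your own. Each camera call takes 0.05 s, during which the arm holds its last target.

TASK

Pick up the steel bracket, hook its two claws into the upper two slots of the slotted post so that its back plate lies against the post, and press it down until it is fully home and the spring tongue snaps out over the top of its back plate. Feel for the slots and work gently, without ramming the bracket against the post; then let go and leave the other things on the bench as they are.

Things in the scene. Friction and masses are not known exactly. Their poses are not given: they have to be found in the camera images.
- bracket: Loose bare-steel bracket, 0.28-0.46 kg, standing on its flat foot. Origin: level with its underside, on the claw-side face of its back plate, mid-width; x along the claws, z up. Back plate 36 wide (y), 100 tall, x -6 to 0. T-shaped arm to -x: foot flange 40 wide, z 0-5, x -132 to -6, end lip 16 tall. Fully home the underside is 90 mm above the bench plus the post's shift.
- rib (a point): Top centre of the bracket's rib, a plate on the arm's centre line to grip from above: 10 thick (bracket y -5 to 5), z 5-51, x -117 to -6. This point is at bracket x -60, z 51; same axes. Centre of mass near bracket x -47, z 30.
- claw (a point): Tip of the upper claw, at bracket x 11, z 70. Each claw is 6 thick (y): a neck 8 tall, underside at bracket z 20 (lower claw) or 70 (upper), reaching x 11; at its end a hook hanging 12 below the neck's underside, x 6-11 (lowest 6 mm only x 8-11). Gap between plate and hook 6; neck and hook 20 tall together. Held some 10 mm too high before the slots, the upper claw strikes the tongue.
- post: Fixed green post, slotted strip clamped to its front, which faces away from the robot. Origin: on the bench, under the centre of the strip's front face; x points into the post (the way the claws go in), z up. Base plate 8 thick, 130 wide, x -20 to 130. The strip is 44 wide, x 0-4, hollow 22 deep behind, top nominally z 215, fixed firmly but anywhere within 15 mm above or below nominal: the shift.
- slot (a point): Nominal middle of the uppermost slot's lower edge, at post z 160; same axes as the post. Three slots on the centre line, each 11 wide, 26 tall, nominal lower edges at post z 60, 110, 160. The true slots are off by the shift, not measured: feel or look for it. The claws pass into the upper two slots with the bracket's underside 102-108 above the bench plus shift.
- tongue (a joint): Spring tongue in the strip: dark steel block 22 wide, 8 tall, post z 192-200 plus shift, standing out 6 mm from the strip's front. Value in m: 0 fully out, up to 0.008 pushed in; spring 5 N at 0, 8 N at 0.006. The back plate pushes it in as the claws enter; it springs out to 0 over the plate's top edge, locking it, when the bracket is fully home.
- oil_bottle: Bystander: reddish oil bottle, 52 across, 140 tall, origin under its centre.
- motor: Bystander: copper fan motor standing shaft up, 84 across, 85 tall, origin under its centre.
- nut_tin: Bystander: small steel bowl, 84 across, 40 tall, origin under its centre.
- screwdriver: Bystander: screwdriver with a yellow handle, about 200 long, lying on the bench.
Mind the look-alikes: they are no part of the job. Of the things that look like the post, the smaller one is meant.

How it is judged (in metres and radians):
On the way, in this order (a step that is already met when the one before it is completed fails the run):
1. both claws through the slots, back plate pushing the tongue in (x of bracket in the frame of post above -0.004 m and z of bracket in the frame of post above 0.08 m and value of joint tongue above 0.0025 m), for 0.1 s.
2. pressed fully down, tongue sprung out over the back plate (x of bracket in the frame of post above -0.004 m and value of joint tongue below 0.0015 m), for 0.2 s.
At the end, for the whole second after the job is handed in: The bracket hangs at rest in the upper two slots: back plate within 4 mm of the strip's front, within 5 mm of its centre line, underside 73 to 107 mm above the bench, upright within 0.12 rad, and the tongue has sprung out to less than 1.5 mm (all of step 2 and x of bracket in the frame of post below 0.004 m and y of bracket in the frame of post between -0.005 and 0.005 m and z of bracket in the frame of post between 0.073 and 0.107 m and angle between bracket's own z axis and vertical below 0.12 rad and linear speed of bracket below 0.02 m/s); the robot touches nothing.
It fails at once if the bracket pressed on the post with more than 45 N (contact force between bracket and post above 45 N).
It fails at once if a bystander moved by more than 30 mm (distance of any of oil_bottle, motor, nut_tin, screwdriver from where it was at the start of the episode above 0.03 m).
It also fails if it takes over 64 s, if anything falls off the work surface, if the arm or the gripper's body presses on something with over 40 N, if the wrist force passes 120 N, or if a joint passes its speed limit or range.

## Working session

There is one attempt and no reset: what is moved stays moved. The work goes in short steps, Python scripts to look and compute and a tool call to move; the robot and the scene stay as the last step left them, time stands still between calls to the robot, and variables do not carry over. Pictures are saved under pics/ and viewed, and the job is handed in when it is done.

Besides the shell and the picture viewer there is one more tool, called after ">>>" as name(argument=value, ...) on one line, values as JSON. play_rows: Moves the arm, as the interface text tells. Its arguments: {"type":"object","properties":{"increments":{"type":"array"},"newtons":{"type":"number"}},"required":["increments"]}

```bash
mkdir -p pics
python3 - <<'E'
from workcell import env
import cv2
for n in("scene","top"):
    c=env.calibration(n); print(n,c)
    cv2.imwrite(f"pics/{n}0.png",env.grab_frame(n)[:,:,::-1])
print(env.state())
E
```

```text
scene {'fx': 484.81129206125553, 'fy': 484.81129206125553, 'cx': 322.1882382372597, 'cy': 206.36892283160228, 'dist_coeffs': array([-0.07206321,  0.        ,  0.        ,  0.        ,  0.        ]), 'R': array([[ 0.41640862,  0.90913249,  0.00905423],
       [ 0.76529189, -0.34511424, -0.54334563],
       [-0.49084842,  0.23318293, -0.83946027]]), 't': array([-262.16252442, -323.28362129, 1816.80993116])}
top {'fx': 487.5333433857421, 'fy': 487.5333433857421, 'cx': 330.40255551001417, 'cy': 202.2286320289221, 'dist_coeffs': array([0.0489468, 0.       , 0.       , 0.       , 0.       ]), 'R': array([[ 1.00493253e-03, -9.99994463e-01, -3.17240815e-03],
       [-9.88548847e-01, -5.14710292e-04, -1.50900336e-01],
       [ 1.50897867e-01,  3.28772507e-03, -9.88543891e-01]]), 't': array([  31.33317996,  566.2824397 , 1523.47917788])}
{'time_s': 0.1, 'qpos': array([-7.13327604e+01,  1.83472236e+01,  8.96998806e+01, -6.85421833e-04,
        7.20442828e+01, -1.14817793e+00]), 'qvel': array([-0.01703255, -0.08513993, -0.25292643,  0.05887416, -0.05930582,
       -0.10948636]), 'effort': array([-9.41835674e-05, -4.13333416e+01, -2.32506877e+01,  7.29437638e-02,
        4.22185252e-02, -4.84358179e-05]), 'ee_pos': array([ 194.75599124, -540.54888746,  227.20875739]), 'ee_rot': array([-1.79908618e+02, -1.17965531e-03,  1.98156284e+01]), 'force': array([-0.55570383,  0.80757166, -0.68365534]), 'torque': array([-0.00032989, -0.02706613, -0.05853972]), 'gripper_width': 91.26965188679603}
```

View pics/scene0.png

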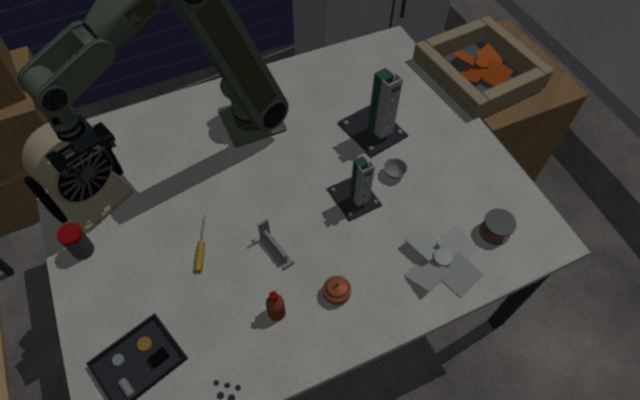

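View pics/top0.png

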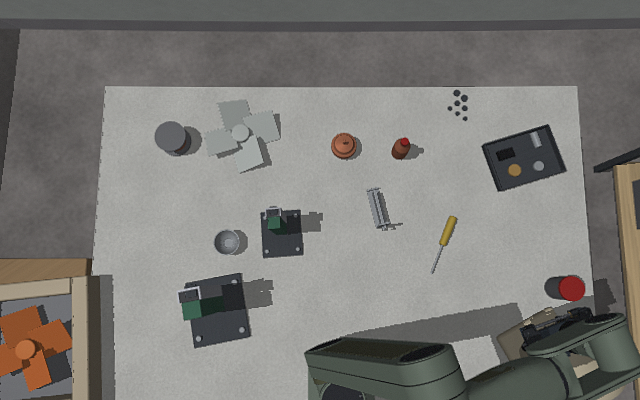

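Run:
```python
import cv2,numpy as np
t=cv2.imread("pics/top0.png");s=cv2.imread("pics/scene0.png")
def c(i,x,y,w,h,f,name):
    r=cv2.resize(i[y:y+h,x:x+w],None,fx=f,fy=f,interpolation=cv2.INTER_CUBIC)
    r=np.clip(r.astype(float)*1.4,0,255).astype('uint8')
    cv2.imwrite("pics/"+name,r)
c(t,350,175,70,70,8,"c_tb.png");c(s,235,205,75,70,8,"c_sb.png");c(t,250,195,80,70,8,"c_tp.png");c(s,320,145,70,75,8,"c_sp.png")
```

```text
(no output)
```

View pics/c_tb.png

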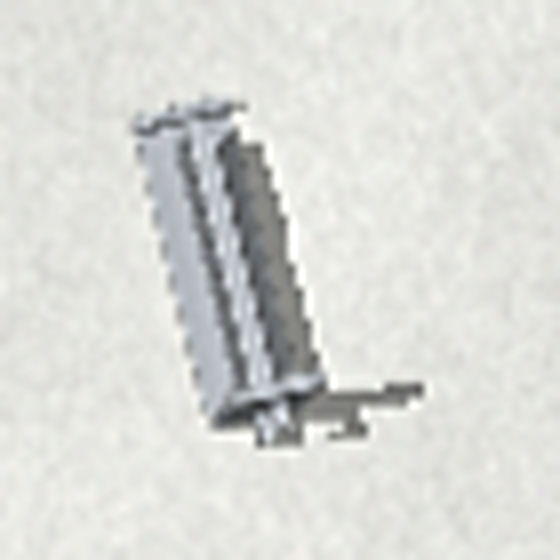

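View pics/c_sb.png

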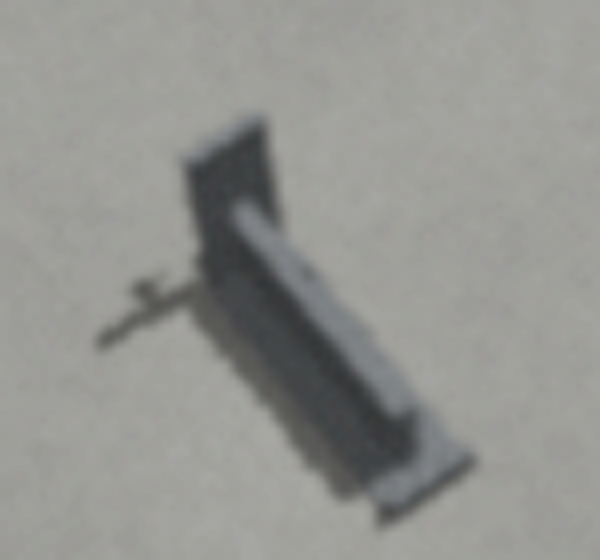

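View pics/c_tp.png

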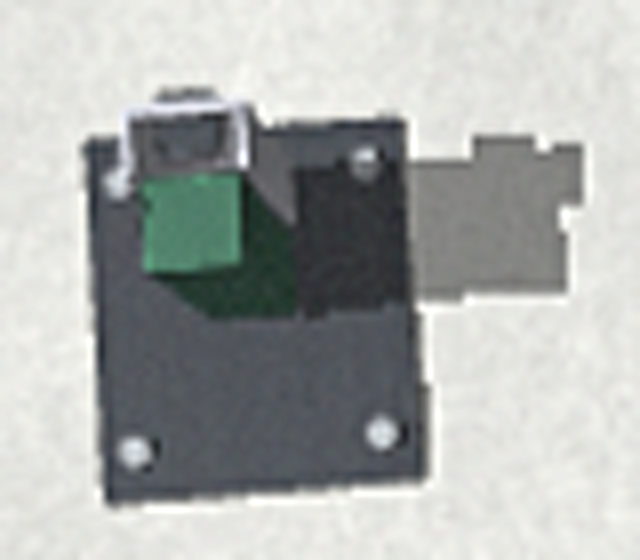

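View pics/c_sp.png

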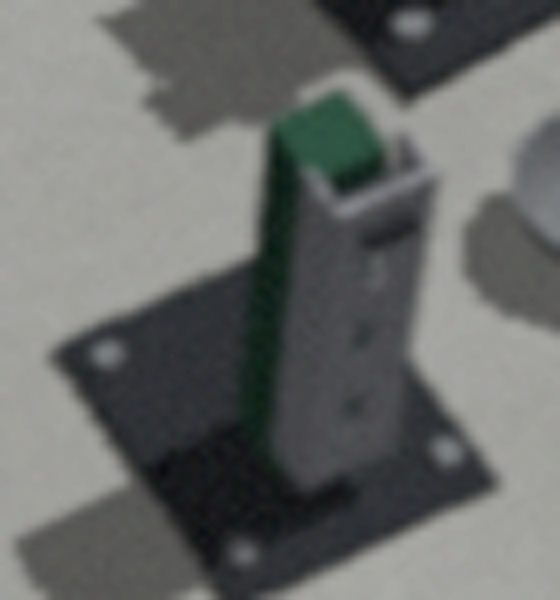

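```bash
cat > h.py <<'E'
import cv2,numpy as np
from workcell import env
C={n:env.calibration(n) for n in("scene","top")}
def K(c): return np.array([[c['fx'],0,c['cx']],[0,c['fy'],c['cy']],[0,0,1.]])
def ray(n,p):
    c=C[n];u=cv2.undistortPoints(np.array([[p]],float),K(c),c['dist_coeffs'])[0,0]
    R=c['R'];o=-R.T@c['t'];d=R.T@np.array([*u,1]);return o,d/np.linalg.norm(d)
def plane(n,p,z):
    o,d=ray(n,p);return o+d*(z-o[2])/d[2]
def tri(ps,pt):
    a,d=ray("scene",ps);b,e=ray("top",pt)
    s=np.linalg.lstsq(np.stack([d,-e],1),b-a,rcond=None)[0]
    p,q=a+d*s[0],b+e*s[1];return (p+q)/2,np.linalg.norm(p-q)
def proj(n,X):
    c=C[n];return cv2.projectPoints(np.array([X],float),cv2.Rodrigues(c['R'])[0],c['t'],K(c),c['dist_coeffs'])[0].reshape(-1,2)
E
python3 - <<'E'
from h import *
np.set_printoptions(precision=1,suppress=True)
def t(x,y,o,f=8): return ((x+.5)/f-.5+o[0],(y+.5)/f-.5+o[1])
TB,SB,TP,SP=(350,175),(235,205),(250,195),(320,145)
print("base corners top");
for p in[(85,142),(406,119),(428,480),(105,503)]: print(plane("top",t(*p,TP),8))
print("base scene")
for p in[(52,355),(497,487)]: print(plane("scene",t(*p,SP),8))
print("strip top corners: ",tri(t(345,218,SP),t(247,105,TP)),tri(t(437,177,SP),t(125,105,TP)))
print("rib z51 top",plane("top",t(200,135,TB),51),plane("top",t(262,388,TB),51))
print("rib scene",plane("scene",t(240,208,SB),51),plane("scene",t(400,410,SB),51))
print("plate top z100",[plane("top",t(*p,TB),100) for p in[(215,420),(322,380)]],[plane("scene",t(*p,SB),100) for p in[(187,160),(262,117)]])
print("lip z16",[plane("top",t(*p,TB),16) for p in[(137,130),(240,105)]],[plane("scene",t(*p,SB),16) for p in[(380,505),(475,458)]])
E
```

```text
base corners top
[538.1 261.7   8. ]
[547.6 130.5   8. ]
[400.5 120.    8. ]
[391.3 250.2   8. ]
base scene
[404.1 117.6   8. ]
[540.3 257.7   8. ]
strip top corners:  (array([524.3, 174.7, 218.2]), np.float64(3.0305210232547766)) (array([523.2, 215.7, 220.1]), np.float64(1.3765923863010527))
rib z51 top [ 600.1 -109.8   51. ] [ 498.3 -133.    51. ]
rib scene [ 495.5 -135.3   51. ] [ 601.9 -112.    51. ]
plate top z100 [array([ 480.6, -109.8,  100. ]), array([ 496., -151.,  100.])] [array([ 496.2, -152.1,  100. ]), array([ 490.1, -119.6,  100. ])]
lip z16 [array([608.3, -87.1,  16. ]), array([ 618.7, -129.4,   16. ])] [array([ 618.8, -129.2,   16. ]), array([615.3, -88.7,  16. ])]
```

Candidates, by top-view pixel:
- **Posts:** the small one at (282,232) and a larger one at (213,310). I'm taking the smaller, as the task says.
- **Bracket:** only one, at (380,208). The grey blades at (240,130) and the tray parts at (525,155) aren't it. The close crop confirms it, showing the rib, the T-foot and claws pointing toward the robot.

The bracket axis is at about 12.6° and the post at about 4.3°. The strip's front is at about (523,195), with its top at z≈219, so the shift is about +4.

>>> play_rows(increments=[[35, 42, 0, -0.7, 0], [35, 42, 0, -0.7, 0], [35, 42, 0, -0.7, 0], [35, 42, 0, -0.7, 0], [35, 42, 0, -0.7, 0], [35, 42, 0, -0.7, 0], [35, 42, 0, -0.7, 0], [35, 42, 0, -0.7, 0], [33, 40, 0, -0.8, 0], [33, 40, 0, -0.8, 0], [0, 0, 0, 0, 0], [0, 0, 0, 0, 0], [0, 0, 0, 0, 0]], newtons=40)

```text
time_s: 1.72
ee_pos: [540.0, -126.0, 227.9]
ee_rot: [180.0, 0.0, 12.5]
force: [-0.7, 0.4, -0.7]
gripper_width: 91.4
```

>>> play_rows(increments=[[0, 1, -40, 0, 0], [0, 0, -40, 0, 0.3], [0, 0, -40, 0, 0.3], [0, 0, -30, 0, 0.3], [0, 0, 0, 0, 0.3], [0, 0, 0, 0, 0.3]])

```text
time_s: 2.48
ee_pos: [541.5, -124.8, 79.3]
ee_rot: [179.9, -0.1, 12.5]
force: [0.0, -0.5, -0.3]
gripper_width: 63.5
```

Run:
```python
from h import *
a=env.grab_frame("top")[:,:,::-1];b=env.grab_frame("scene")[:,:,::-1]
f=lambda i,x,y:cv2.resize(i[y:y+100,x:x+100],None,fx=4,fy=4,interpolation=cv2.INTER_CUBIC)
cv2.imwrite("pics/a1.png",np.hstack([f(a,330,160),f(b,220,180)]))
```

```text
(no output)
```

View pics/a1.png

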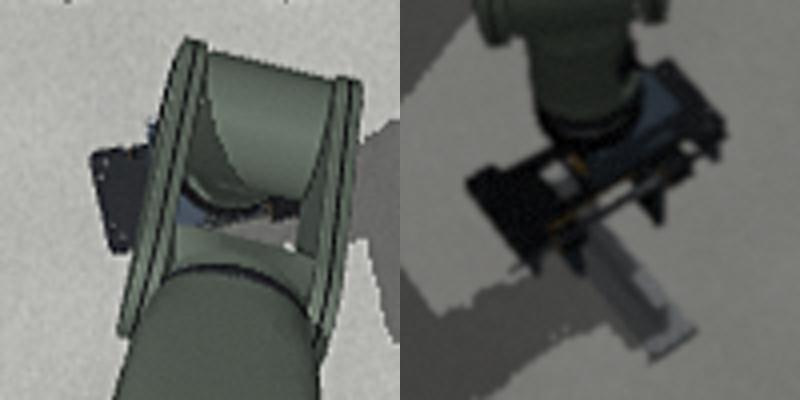

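The gripper straddles the rib, with the arm end visible at (660,330) in the right half. Next I descend slowly, checking the force.

>>> play_rows(increments=[[0, 0, -15, 0, 0.3], [0, 0, -15, 0, 0.3], [0, 0, -8, 0, 0.3], [0, 0, -8, 0, 0.3], [0, 0, 0, 0, 0.3], [0, 0, 0, 0, 0.3]])

```text
time_s: 3.32
ee_pos: [541.2, -124.0, 32.2]
ee_rot: [180.0, -0.0, 12.6]
force: [-0.6, 0.3, -0.1]
gripper_width: 63.8
```

>>> play_rows(increments=[[0, 0, 0, 0, 0.6], [0, 0, 0, 0, 0.7], [0, 0, 0, 0, 0.8], [0, 0, 0, 0, 0.9], [0, 0, 0, 0, 1], [0, 0, 0, 0, 1], [0, 0, 0, 0, 1], [0, 0, 0, 0, 1]], newtons=50)

```text
time_s: 4.32
ee_pos: [540.8, -123.9, 32.0]
ee_rot: [-180.0, 0.0, 12.6]
force: [0.2, 0.5, 0.6]
gripper_width: 9.6
```

>>> play_rows(increments=[[0, 0, 10, 0, 1], [0, 0, 30, 0, 1], [0, 0, 40, 0, 1], [0, 0, 40, 0, 1], [0, 0, 38, 0, 1], [12, 25, 0, -1, 1], [12, 35, 0, -1, 1], [12, 40, 0, -1, 1], [12, 40, 0, -1, 1], [12, 40, 0, -1, 1], [12, 40, 0, -1, 1], [12, 40, 0, -1, 1], [12, 37, 0, -1.3, 1], [0, 30, 0, 0, 1], [0, 0, 0, 0, 1], [0, 0, 0, 0, 1], [0, 0, 0, 0, 1], [0, 0, 0, 0, 1]])

```text
time_s: 6.58
ee_pos: [636.9, 202.1, 190.1]
ee_rot: [180.0, 0.0, 4.2]
force: [0.4, -0.1, -2.8]
gripper_width: 9.9
```

Run:
```python
from h import *
print(env.state())
a=env.grab_frame("top")[:,:,::-1];b=env.grab_frame("scene")[:,:,::-1]
cv2.imwrite("pics/top2.png",a);cv2.imwrite("pics/scene2.png",b)
f=lambda i,x,y:np.clip(1.4*cv2.resize(i[y:y+125,x:x+100],None,fx=4,fy=4,interpolation=cv2.INTER_CUBIC).astype(float),0,255)
cv2.imwrite("pics/a2.png",np.hstack([f(a,240,140),f(b,320,120)]))
```

```text
{'time_s': 6.575, 'qpos': array([ 1.66243073e+01,  2.80725709e+01,  7.96128764e+01, -1.64174691e-02,
        7.23195941e+01,  1.02382064e+02]), 'qvel': array([ 0.07055327,  0.06090705, -0.07707311,  0.00282748, -0.02083494,
       -0.11241293]), 'effort': array([ 8.80452571e-02, -5.24545991e+01, -2.46123648e+01,  1.98924268e-02,
       -8.26242683e-02, -1.59206513e-03]), 'ee_pos': array([636.91225883, 202.07605441, 190.12418037]), 'ee_rot': array([1.79983641e+02, 1.57072564e-03, 4.24722942e+00]), 'force': array([ 0.40612634, -0.08207206, -2.8232238 ]), 'torque': array([-0.01847757,  0.03043523,  0.01632917]), 'gripper_width': 9.870596542329878}[ WARN:0@4.072] global loadsave.cpp:1063 imwrite_ Unsupported depth image for selected encoder is fallbacked to CV_8U.
```

View pics/a2.png

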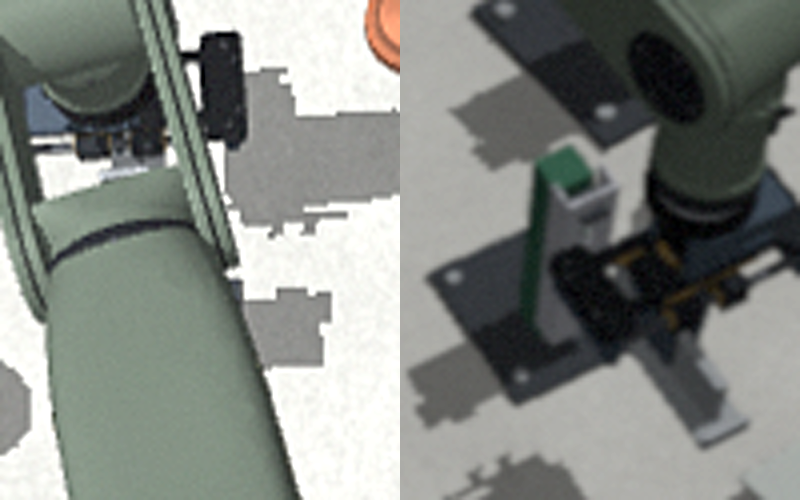

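Run:
```python
from h import *
a=cv2.imread("pics/top2.png");b=cv2.imread("pics/scene2.png")
th=np.radians(4.25);ux=-np.array([np.cos(th),np.sin(th),0]);uy=np.array([np.sin(th),-np.cos(th),0])
o=np.array([636.9,202.1,190.1-32])-(-54)*ux
print("origin",o)
B=lambda x,y,z:o+x*ux+y*uy+np.array([0,0,z])
pts=[B(-132,-20,16),B(-132,20,16),B(-117,0,51),B(-132,-20,0),B(-132,20,0),B(0,-18,100),B(0,18,100),B(11,0,78)]
for n,im,(x,y) in(("scene",b,(425,150)),("top",a,(240,140))):
    P=proj(n,pts);print(n,P.round(1).tolist())
    c=np.clip(1.4*cv2.resize(im[y:y+100,x-30:x+70],None,fx=6,fy=6,interpolation=cv2.INTER_CUBIC).astype(float),0,255).astype('uint8')
    for p in P: cv2.circle(c,(int((p[0]+.5-x+30)*6),int((p[1]+.5-y)*6)),2,(0,0,255),-1)
    cv2.imwrite(f"pics/o2{n}.png",c)
```

```text
origin [583.04849    198.09814153 158.1       ]
scene [[407.9, 223.7], [396.2, 229.6], [400.9, 216.2], [407.0, 226.6], [395.4, 232.4], [385.6, 173.4], [374.8, 178.3], [377.3, 177.7]]
top [[264.7, 147.0], [278.1, 146.0], [270.2, 148.3], [265.5, 148.4], [278.7, 147.4], [263.9, 185.0], [276.8, 184.1], [271.5, 189.8]]
```

View pics/o2scene.png

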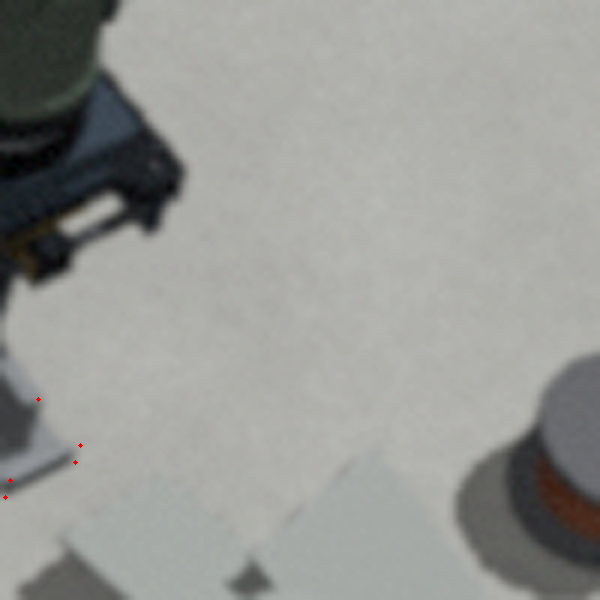

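View pics/o2top.png

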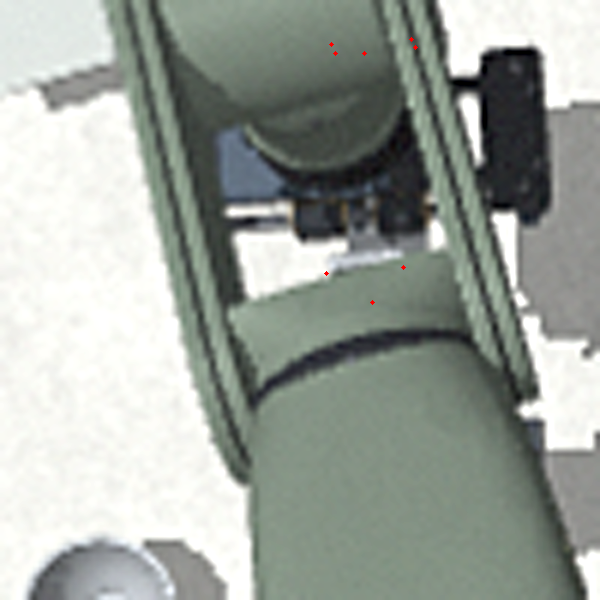

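Run:
```python
from h import *
b=cv2.imread("pics/scene2.png")
x,y=370,190
c=np.clip(1.5*cv2.resize(b[y:y+50,x:x+50],None,fx=12,fy=12,interpolation=cv2.INTER_CUBIC).astype(float),0,255).astype('uint8')
for p in [[407.9, 223.7], [396.2, 229.6], [400.9, 216.2], [407.0, 226.6], [395.4, 232.4]]: cv2.circle(c,(int((p[0]+.5-x)*12),int((p[1]+.5-y)*12)),3,(0,0,255),-1)
cv2.imwrite("pics/o3.png",c)
```

```text
(no output)
```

View pics/o3.png

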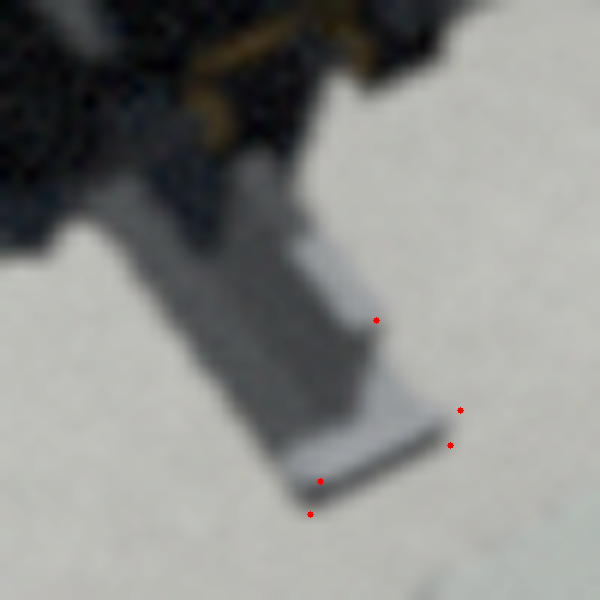

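Run:
```python
from h import *
np.set_printoptions(precision=1,suppress=True)
s=cv2.imread("pics/scene0.png")
x,y=345,150
c=np.clip(1.5*cv2.resize(s[y:y+60,x:x+40],None,fx=12,fy=12,interpolation=cv2.INTER_CUBIC).astype(float),0,255).astype('uint8')
t=cv2.imread("pics/top0.png")
d=np.clip(1.0*cv2.resize(t[200:240,258:283],None,fx=12,fy=12,interpolation=cv2.INTER_CUBIC).astype(float),0,255).astype('uint8')
d=np.vstack([d,np.zeros((240,300,3),'uint8')])
cv2.imwrite("pics/slots.png",np.hstack([c,d]))
```

```text
(no output)
```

View pics/slots.png

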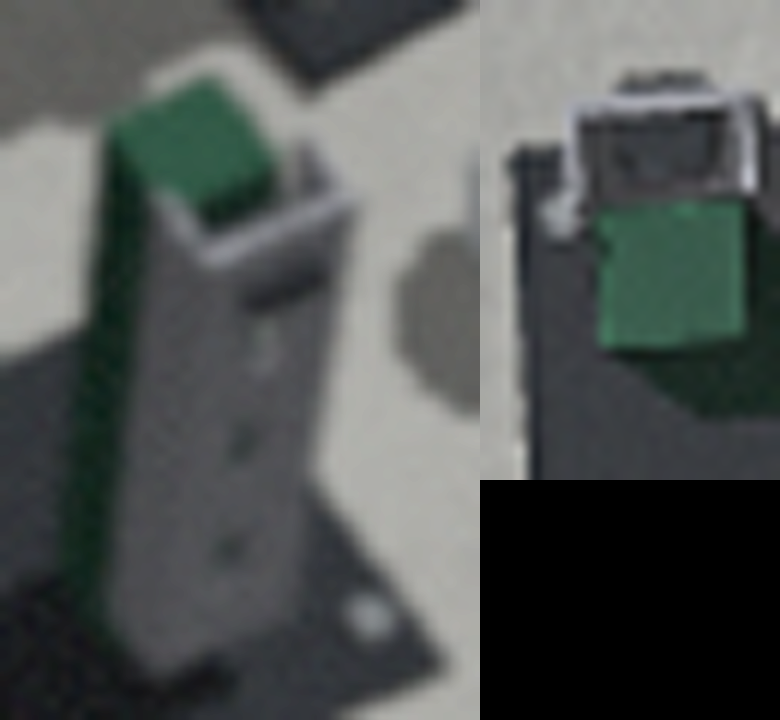

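Run:
```python
from h import *
np.set_printoptions(precision=1,suppress=True)
th=np.radians(4.3);u=np.array([np.cos(th),np.sin(th),0]);v=np.array([-np.sin(th),np.cos(th),0])
q=np.array([523,194.9,0])
f=lambda p,o:((p[0]+.5)/12-.5+o[0],(p[1]+.5)/12-.5+o[1])
for p in[(264,345),(240,440),(230,548),(208,258),(352,197)]:
    o,d=ray("scene",f(p,(345,150)));X=o+d*((q-o)@u)/(d@u);print(p,"lat",(X-q)@v,"z",X[2])
for p in[(88,95),(278,95)]:
    X=plane("top",f(p,(258,200)),219);print("top strip",X,(X-q)@u,(X-q)@v)
S=(345,150);T=(258,200)
print(tri(f((208,258),S),f((278,95),T)),tri(f((352,197),S),f((88,95),T)))
for p in[(140,78),(225,78)]:  # tongue front
    X=plane("top",f(p,T),204);print("tongue",X,(X-q)@u,(X-q)@v)
```

```text
(264, 345) lat -0.8986356100273774 z 174.17125163041646
(240, 440) lat -4.220945999049241 z 135.15908317889534
(230, 548) lat -2.4499081309790203 z 84.68582899233024
(208, 258) lat -21.8730442749688 z 223.54542337693874
(352, 197) lat 19.69434332753505 z 222.10398152615994
top strip [524.3 217.4 219. ] 2.94712356998313 22.339387658365908
top strip [524.3 172.4 219. ] -0.4046865268235751 -22.49635405427702
(array([524. , 172.7, 222.9]), np.float64(1.40765469061898)) (array([523. , 215.3, 223.8]), np.float64(3.057637717254719))
tongue [530.5 207.1 204. ] 8.401921290523447 11.632324389438592
tongue [530.5 186.8 204. ] 6.885847910348501 -8.654190819940235
```

>>> play_rows(increments=[[0, 0.9, -20, 0, 1], [0, 0, -20, 0, 1], [0, 0, -6, 0, 1], [0, 0, 0, 0, 1], [-10, -0.7, 0, 0, 1], [-10, -0.8, 0, 0, 1], [-10, -0.7, 0, 0, 1], [-9, -0.7, 0, 0, 1], [0, 0, 0, 0, 1], [0, 0, 0, 0, 1], [0, 0, 0, 0, 1]])

```text
time_s: 8.05
ee_pos: [598.3, 201.1, 143.9]
ee_rot: [180.0, -0.0, 4.3]
force: [1.1, 0.6, -3.6]
gripper_width: 9.5
```

Run:
```python
from h import *
b=env.grab_frame("scene")[:,:,::-1];a=env.grab_frame("top")[:,:,::-1]
x,y=330,140
c=np.clip(1.5*cv2.resize(b[y:y+75,x:x+66],None,fx=8,fy=8,interpolation=cv2.INTER_CUBIC).astype(float),0,255).astype('uint8')
cv2.imwrite("pics/s4.png",c)
```

```text
(no output)
```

View pics/s4.png

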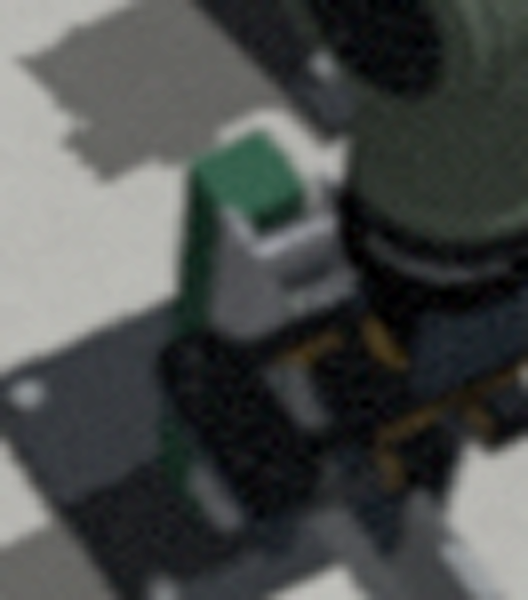

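Post top and tongue are visible at about (300,265), and the bracket is in front of the post. I'll feel inward in small steps.

>>> play_rows(increments=[[-2, -0.15, 0, 0, 1], [-2, -0.15, 0, 0, 1], [-2, -0.15, 0, 0, 1], [0, 0, 0, 0, 1]])

```text
time_s: 8.65
ee_pos: [591.7, 200.6, 144.0]
ee_rot: [180.0, 0.0, 4.3]
force: [-0.2, -0.2, -2.9]
gripper_width: 9.8
```

>>> play_rows(increments=[[-1, -0.1, 0, 0, 1], [-1, -0.1, 0, 0, 1], [0, 0, 0, 0, 1]])

```text
time_s: 9.02
ee_pos: [589.8, 200.4, 144.0]
ee_rot: [180.0, -0.0, 4.3]
force: [0.2, -0.2, -2.4]
gripper_width: 9.8
```

>>> play_rows(increments=[[-1, -0.1, 0, 0, 1], [-1, 0, 0, 0, 1], [0, 0, 0, 0, 1]])

```text
time_s: 9.4
ee_pos: [587.8, 200.3, 144.0]
ee_rot: [180.0, 0.0, 4.3]
force: [0.2, -0.0, -3.1]
gripper_width: 9.6
```

>>> play_rows(increments=[[-1, -0.7, 0, 0, 1], [0, 0, 0, 0, 1]])

```text
time_s: 9.65
ee_pos: [586.8, 199.6, 144.0]
ee_rot: [-180.0, 0.0, 4.3]
force: [-0.5, 0.8, -3.4]
gripper_width: 9.8
```

>>> play_rows(increments=[[-1, -0.1, 0, 0, 1], [0, 0, 0, 0, 1]])

```text
time_s: 9.9
ee_pos: [585.8, 199.5, 144.0]
ee_rot: [-180.0, 0.0, 4.3]
force: [0.3, 0.7, -3.6]
gripper_width: 10.0
```

>>> play_rows(increments=[[-1, -0.1, 0, 0, 1], [0, 0, 0, 0, 1]])

```text
time_s: 10.15
ee_pos: [584.8, 199.4, 144.0]
ee_rot: [-180.0, 0.0, 4.3]
force: [-0.7, 0.2, -3.4]
gripper_width: 9.9
```

>>> play_rows(increments=[[-1, 0, 0, 0, 1], [0, 0, 0, 0, 1]])

```text
time_s: 10.4
ee_pos: [583.8, 199.4, 144.0]
ee_rot: [180.0, 0.0, 4.3]
force: [0.1, 0.3, -3.4]
gripper_width: 10.0
```

>>> play_rows(increments=[[-1, -0.1, 0, 0, 1], [0, 0, 0, 0, 1]])

```text
time_s: 10.65
ee_pos: [582.8, 199.3, 144.0]
ee_rot: [180.0, 0.0, 4.3]
force: [-0.4, 1.3, -2.8]
gripper_width: 10.2
```

>>> play_rows(increments=[[-1, -0.1, 0, 0, 1], [0, 0, 0, 0, 1]])

```text
time_s: 10.9
ee_pos: [582.5, 199.2, 144.1]
ee_rot: [-180.0, -0.1, 4.3]
force: [2.5, 1.1, -4.8]
gripper_width: 9.9
```

>>> play_rows(increments=[[-1, -0.1, 0, 0, 1], [0, 0, 0, 0, 1]])

```text
time_s: 11.15
ee_pos: [582.2, 199.2, 144.2]
ee_rot: [-180.0, -0.2, 4.3]
force: [5.0, 0.9, -5.5]
gripper_width: 9.8
```

>>> play_rows(increments=[[-1, 0, 0, 0, 1], [0, 0, 0, 0, 1]])

```text
time_s: 11.4
ee_pos: [581.3, 199.2, 144.1]
ee_rot: [-180.0, -0.2, 4.3]
force: [5.1, 0.4, -5.7]
gripper_width: 9.8
```

>>> play_rows(increments=[[-1, -0.1, 0, 0, 1], [0, 0, 0, 0, 1]])

```text
time_s: 11.65
ee_pos: [580.5, 199.1, 144.2]
ee_rot: [-180.0, -0.2, 4.3]
force: [6.5, 2.4, -6.5]
gripper_width: 9.8
```

>>> play_rows(increments=[[-1, -0.1, 0, 0, 1], [0, 0, 0, 0, 1]])

```text
time_s: 11.9
ee_pos: [579.6, 199.0, 144.2]
ee_rot: [-180.0, -0.2, 4.3]
force: [6.8, 1.1, -5.1]
gripper_width: 9.8
```

>>> play_rows(increments=[[-1, 0, 0, 0, 1], [0, 0, 0, 0, 1]])

```text
time_s: 12.15
ee_pos: [578.8, 199.0, 144.2]
ee_rot: [-180.0, -0.3, 4.3]
force: [6.4, 0.9, -5.6]
gripper_width: 9.8
```

>>> play_rows(increments=[[-1, -0.1, 0, 0, 1], [0, 0, 0, 0, 1]])

```text
time_s: 12.4
ee_pos: [577.9, 198.9, 144.2]
ee_rot: [-180.0, -0.3, 4.3]
force: [6.5, 0.3, -6.2]
gripper_width: 10.2
```

>>> play_rows(increments=[[-1, -0.1, 0, 0, 1], [0, 0, 0, 0, 1]])

```text
time_s: 12.65
ee_pos: [577.0, 198.9, 144.2]
ee_rot: [-180.0, -0.3, 4.3]
force: [7.1, 0.8, -5.9]
gripper_width: 9.5
```

>>> play_rows(increments=[[-1, 0, 0, 0, 1], [0, 0, 0, 0, 1]])

```text
time_s: 12.9
ee_pos: [576.8, 198.9, 144.3]
ee_rot: [-180.0, -0.4, 4.3]
force: [8.3, 0.8, -7.0]
gripper_width: 9.8
```

>>> play_rows(increments=[[-0.3, 0, -2, 0, 1], [0, 0, -2, 0, 1], [0, 0, 0, 0, 1]])

```text
time_s: 13.28
ee_pos: [576.8, 199.0, 141.9]
ee_rot: [-180.0, -0.5, 4.3]
force: [8.9, 1.4, -0.8]
gripper_width: 10.0
```

>>> play_rows(increments=[[0, 0, -2, 0, 1], [0, 0, -2, 0, 1], [0, 0, 0, 0, 1]])

```text
time_s: 13.65
ee_pos: [576.8, 199.1, 137.9]
ee_rot: [-179.9, -0.5, 4.3]
force: [8.0, 0.7, -0.6]
gripper_width: 9.8
```

>>> play_rows(increments=[[0, 0, -2, 0, 1], [0, 0, 0, 0, 1]])

```text
time_s: 13.9
ee_pos: [576.8, 199.1, 135.9]
ee_rot: [-179.9, -0.5, 4.3]
force: [6.8, 0.9, -0.4]
gripper_width: 9.9
```

>>> play_rows(increments=[[0, 0, -1, 0, 1], [0, 0, -1, 0, 1], [0, 0, 0, 0, 1]])

```text
time_s: 14.28
ee_pos: [576.8, 199.2, 134.1]
ee_rot: [-179.9, -0.5, 4.3]
force: [7.5, 0.3, 0.2]
gripper_width: 9.3
```

>>> play_rows(increments=[[0, 0, -1, 0, 1], [0, 0, -1, 0, 1], [0, 0, 0, 0, 1]])

```text
time_s: 14.65
ee_pos: [576.8, 199.2, 132.0]
ee_rot: [-179.9, -0.5, 4.3]
force: [7.4, 0.8, 1.2]
gripper_width: 9.7
```

>>> play_rows(increments=[[0, 0, -1, 0, 1], [0, 0, 0, 0, 1]])

```text
time_s: 14.9
ee_pos: [576.8, 199.2, 131.0]
ee_rot: [-179.9, -0.5, 4.3]
force: [7.6, 0.4, 1.5]
gripper_width: 9.9
```

>>> play_rows(increments=[[0, 0, -1, 0, 1], [0, 0, 0, 0, 1]])

```text
time_s: 15.15
ee_pos: [576.8, 199.1, 129.7]
ee_rot: [-179.9, -0.4, 4.3]
force: [8.0, 0.9, -0.7]
gripper_width: 9.8
```

>>> play_rows(increments=[[0, 0, -1, 0, 1], [0, 0, 0, 0, 1]])

```text
time_s: 15.4
ee_pos: [576.8, 199.1, 128.9]
ee_rot: [-179.9, -0.4, 4.3]
force: [7.3, 0.9, 0.5]
gripper_width: 9.7
```

>>> play_rows(increments=[[0, 0, -1, 0, 1], [0, 0, 0, 0, 1]])

```text
time_s: 15.65
ee_pos: [576.8, 199.1, 128.0]
ee_rot: [-179.9, -0.4, 4.3]
force: [7.2, 0.3, -0.2]
gripper_width: 10.1
```

>>> play_rows(increments=[[0, 0, -1, 0, 1], [0, 0, 0, 0, 1]])

```text
time_s: 15.9
ee_pos: [576.8, 199.1, 127.6]
ee_rot: [-179.9, -0.5, 4.3]
force: [7.3, 0.6, 3.4]
gripper_width: 9.1
```

>>> play_rows(increments=[[0, 0, -1, 0, 1], [0, 0, 0, 0, 1]])

```text
time_s: 16.15
ee_pos: [576.8, 199.2, 127.5]
ee_rot: [-179.9, -0.5, 4.3]
force: [5.1, -0.1, 8.2]
gripper_width: 9.5
```

>>> play_rows(increments=[[0, 0, -0.7, 0, 1], [0, 0, 0, 0, 1]])

```text
time_s: 16.4
ee_pos: [576.8, 199.2, 127.4]
ee_rot: [-179.9, -0.5, 4.3]
force: [4.8, -1.0, 10.6]
gripper_width: 9.7
```

>>> play_rows(increments=[[0, 0, -0.7, 0, 1], [0, 0, 0, 0, 1], [0, 0, 0, 0, 1]])

```text
time_s: 16.77
ee_pos: [576.7, 199.2, 127.3]
ee_rot: [-179.9, -0.5, 4.3]
force: [3.2, -0.6, 13.3]
gripper_width: 9.8
```

Run:
```python
from h import *
b=env.grab_frame("scene")[:,:,::-1]
x,y=335,145
c=np.clip(1.6*cv2.resize(b[y:y+60,x:x+66],None,fx=10,fy=10,interpolation=cv2.INTER_CUBIC).astype(float),0,255).astype('uint8')
cv2.imwrite("pics/s5.png",c)
```

```text
(no output)
```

View pics/s5.png

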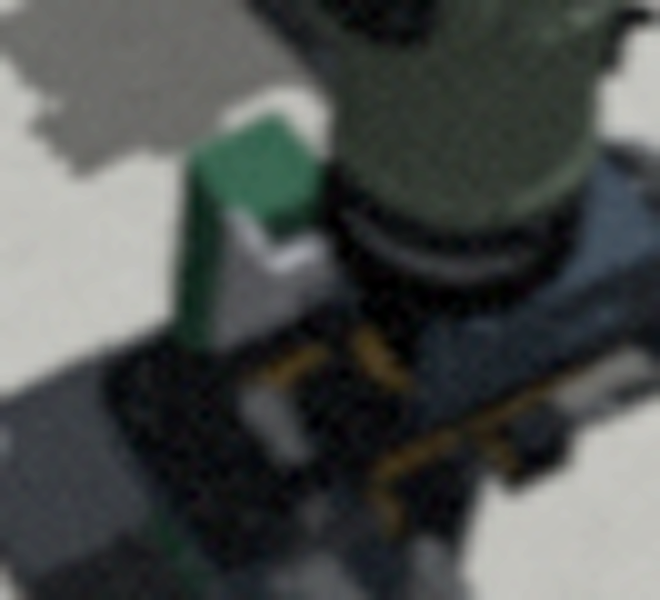

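>>> play_rows(increments=[[0.7, 0, 1, 0, 1], [0.7, 0, 1, 0, 1], [0, 0, 1, 0, 1], [0, 0, 0, 0, 1]])

```text
time_s: 17.32
ee_pos: [576.5, 199.1, 127.2]
ee_rot: [-180.0, -0.2, 4.3]
force: [3.9, 0.5, 7.1]
gripper_width: 9.8
```

>>> play_rows(increments=[[0.5, 0, 0.5, 0, 1], [0.5, 0, 0, 0, 1], [0, 0, 0, 0, 1], [0, 0, 0, 0, 1]])

```text
time_s: 17.82
ee_pos: [576.5, 199.1, 127.1]
ee_rot: [-180.0, -0.1, 4.3]
force: [2.3, 1.0, 5.6]
gripper_width: 9.7
```

With only 2.3 N of push the bracket stays against the strip, so the tongue isn't pushing back. That suggests it has snapped out. A gentle lift will check the lock.

>>> play_rows(increments=[[0, 0, 1, 0, 1], [0, 0, 1, 0, 1], [0, 0, 0, 0, 1]])

```text
time_s: 18.2
ee_pos: [576.5, 199.0, 127.3]
ee_rot: [-180.0, -0.0, 4.3]
force: [4.6, 1.9, -2.2]
gripper_width: 9.9
```

>>> play_rows(increments=[[0, 0, 1, 0, 1], [0, 0, 1, 0, 1], [0, 0, 0, 0, 1]])

```text
time_s: 18.58
ee_pos: [576.5, 198.8, 128.4]
ee_rot: [180.0, -0.0, 4.3]
force: [6.0, 1.8, -5.6]
gripper_width: 9.4
```

>>> play_rows(increments=[[0, 0, 1, 0, 1], [0, 0, 0, 0, 1], [0, 0, 0, 0, 1]])

```text
time_s: 18.95
ee_pos: [576.5, 198.8, 129.3]
ee_rot: [180.0, -0.0, 4.3]
force: [5.3, 2.3, -6.1]
gripper_width: 9.8
```

>>> play_rows(increments=[[0, 0, 1, 0, 1], [0, 0, 0, 0, 1], [0, 0, 0, 0, 1]])

```text
time_s: 19.32
ee_pos: [576.5, 198.8, 129.4]
ee_rot: [180.0, 0.0, 4.3]
force: [7.8, 1.5, -11.5]
gripper_width: 9.9
```

The lift stops 2.2 mm above home with the force rising to −11.5 N, so the tongue is over the plate. I'll settle the bracket back down, open and retreat.

>>> play_rows(increments=[[0, 0, -1, 0, 1], [0, 0, -1, 0, 1], [0, 0, -1, 0, 1], [0, 0, -1, 0, 1], [0, 0, -1, 0, 1], [0, 0, 0, 0, 1]])

```text
time_s: 20.08
ee_pos: [576.5, 198.8, 127.2]
ee_rot: [-180.0, -0.1, 4.3]
force: [4.9, 1.0, 0.8]
gripper_width: 9.8
```

>>> play_rows(increments=[[0.5, 0, -1, 0, 1], [0.5, 0, 0, 0, 1], [0, 0, 0, 0, 1]])

```text
time_s: 20.45
ee_pos: [576.6, 198.8, 127.0]
ee_rot: [-180.0, 0.0, 4.3]
force: [2.0, 0.2, 6.6]
gripper_width: 10.2
```

>>> play_rows(increments=[[0, 0, 0, 0, 0.8], [0, 0, 0, 0, 0.6], [0, 0, 0, 0, 0.5], [0, 0, 0, 0, 0.4], [0, 0, 0, 0, 0.4], [3, 0, 10, 0, 0.4], [3, 0, 20, 0, 0.4], [3, 0, 30, 0, 0.4], [0, 0, 40, 0, 0.4], [0, 0, 40, 0, 0.4], [30, -40, 0, 0, 0.4], [30, -50, 0, 0, 0.4], [0, -55, 0, 0, 0.4], [0, -55, 0, 0, 0.4], [0, -55, 0, 0, 0.4], [0, -55, 0, 0, 0.4], [0, 0, 0, 0, 0.4], [0, 0, 0, 0, 0.4]])

```text
time_s: 22.7
ee_pos: [646.1, -111.1, 266.5]
ee_rot: [-180.0, -0.0, 4.3]
force: [-0.1, 0.0, -0.1]
gripper_width: 54.6
```

Run:
```python
from h import *
b=env.grab_frame("scene")[:,:,::-1];a=env.grab_frame("top")[:,:,::-1]
x,y=335,145
f=lambda i,x,y:np.clip(1.5*cv2.resize(i[y:y+75,x:x+50],None,fx=8,fy=8,interpolation=cv2.INTER_CUBIC).astype(float),0,255).astype('uint8')
cv2.imwrite("pics/s6.png",np.hstack([f(b,343,145),f(a,250,170)]))
cv2.imwrite("pics/top6.png",a)
```

```text
(no output)
```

View pics/s6.png

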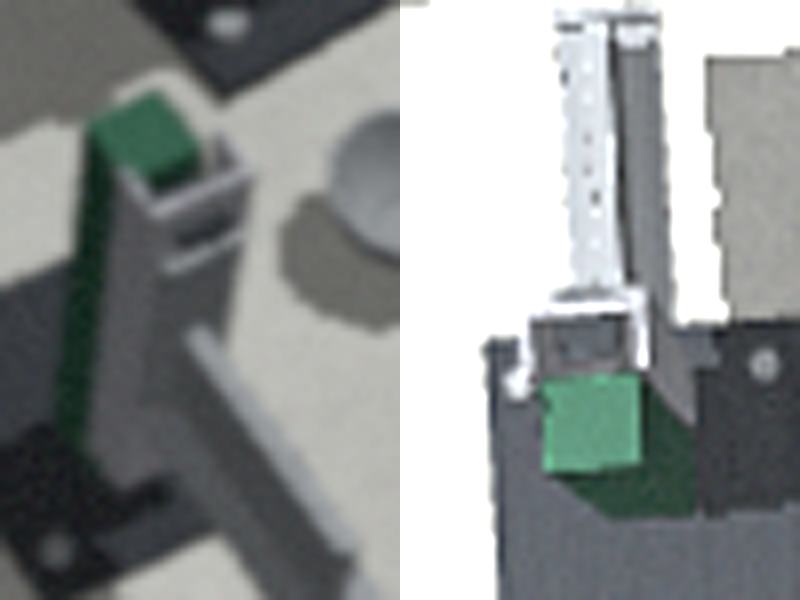

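View pics/top6.png

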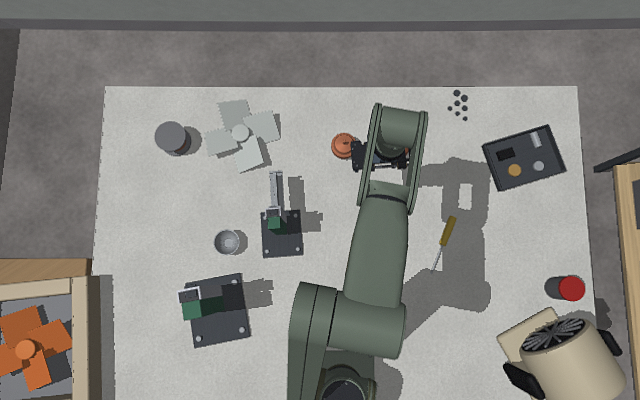

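In the scene crop, the plate's top edge at (205,255) lies flat on the strip. The dark tongue stands out just above it at (205,230). The top view shows the arm of the bracket hanging straight out from the post at (275,190). The motor, tin and screwdriver are where they were; the oil bottle is hidden by the robot arm in this view. The gripper touches nothing.

```bash
python3 -c "
from workcell import env
print(env.job_done())"
```

```text
the job is handed in; nothing more can be done
None
```

The bracket is hanging in the upper two slots with the tongue out over its back plate, and I've handed the job in; no verdict was reported.

I gripped it by the rib and felt it into the slots. The tongue pushed back with 5–8 N before the plate met the strip, and then I pressed the bracket down about 17 mm to a firm stop. The wrist force in the readings never went above about 14 N.

**Last checks:**
- **Lock:** before letting go, a gentle lift was blocked 2.2 mm above home, with the force rising to 11.5 N, so the tongue had locked.
- **Picture after release:** the plate lies flat on the strip with the tongue visible above its top edge.
- **Height:** the stop puts the underside about 95 mm above the bench, which means a shift of about 5 mm. The camera estimates of the shift ranged from 4 to 8 mm, so they agree only roughly.
- **Bystanders:** the motor, tin and screwdriver look unmoved in the last picture. The oil bottle was hidden behind the arm, so I couldn't check it visually. The arm didn't go near it, and no unexpected force was felt.

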